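Pack the hardness tester's stage to its corner and start it

ROBOT

A 6-joint arm with a two-finger parallel gripper is mounted at the origin on a cart in front of the work surface, level with it; the furniture and walls round the work are solid. World frame = base frame: x ahead of the robot, y to its left, z up, the work surface at z = 0. Lengths are in m, angles in rad, forces in N, time in s.
With the tool pointing down it reaches from about 0.25 to 0.775 m from the base axis. Payload 4 kg.
Tool frame: the origin (TCP) lies between the finger pads; the fingertips stand r.tcp_to_tips ahead of it and the grasp point (between the pads) is the TCP (r.tcp_to_tips is the distance from the TCP to the fingertips, in m); z points along the fingers, y is the line along which they close (so a half turn about z gives the same grasp; the last joint's range is limited). The gripper opens to 94 mm and grips with 3 to 60 N. Pads are 16 mm wide; open, the fingers measure 119 mm over their backs; the gripper's body (75 mm by 177 mm) begins 78 mm behind the grasp point.
Start: joints at [1.093, 0.087, 1.371, -0, 1.684, -0.103], TCP at [0.201, 0.512, 0.225] pointing down, gripper open.
Joint ranges: [-3.1, 3.1], [-0.76, 2.03], [0.27, 2.55], [-1.08, 4.22], [0.17, 2.65], [-2.57, 2.57]. Speed limits (rad/s): [2.79, 2.79, 3.14, 3.14, 3.14, 3.14].

INTERFACE

Orientations are given as a rotation vector (axis times angle).
In Python, from rig import r gives the robot as it stands.
- The arm moves only by the shell command python3 nudge.py FILE [FORCE], which reads ROWS from the file FILE. ROWS is a JSON list of rows, 1 to 12 of them, each of 7 numbers: a rotation vector rx, ry, rz in rad, then dx, dy, dz in shares of the most that a row can go, 1 being 50 mm, then the opening from 0.0 (shut) to 1.0 (fully open); each row shifts and turns the commanded pose from where the row before left it, along the tool's axes as they then stand; what a row does not reach is not made up. A row lasts 1/10 s, in which the tool goes at most 0.05 m and 0.15 rad, less where a joint would pass 70% of its speed; a pose out of reach is approached as far as the arm can. The fingers move at their own pace and stop on an object; FORCE is the grip in N (left out, the last holds). Time passes only in rows, so rows that do not move let the fingers close. It prints the time, the measured TCP pose, the force, the opening and the grip force at its end. Input that does not fit is refused with a message, and nothing moves.
- r.get_state(): the state, without advancing time (a new reading comes with each control period).
- r.read_camera(name): name is "scene" or "top"; returns a dict with "color" (384x512x3 uint8, red, green, blue), "fx", "fy", "cx", "cy" (pixels), "R" (3x3) and "t" (3): a world point X has camera coordinates R X + t. Camera axes: x right, y down, z forward; pixel columns grow to the right and rows downward; lengths in m; the calibration is good to about 2 mm. A picture is of the moment at which its call begins. There is no depth.
- r.close_job(): hands the job in; it is judged then, once.
The state is a dict: "clock": time; "joint_pos": joint angles; "qvel": joint speeds; "joint_torque": joint torques, N m; "tcp_pos": TCP position; "orientation": TCP orientation; "wrist_force": force on the tool from outside, world axes, zero at the start; "wrist_torque": the same for the moment, N m; "width": opening from 0.0 (shut) to 1.0 (fully open); "grip_force": force on a finger pad.
Only numpy, scipy, OpenCV 4.12 (cv2) and the standard library are available. Lean on these libraries where they do the work, as an engineer would, in place of code of your own. Each camera call takes 0.05 s, during which the arm holds its last target. There are 200 camera calls.

TASK

Load the hardness tester: lay the steel reference block on the stage with its long sides running front to back and slide it home into the corner under the head, tight against both steel rails; then slide the black specimen mount in beside it, the same way round, tight against the block and the back rail. Slide them home gently and by feel, stopping as soon as they meet the rails, for the stage is held only by its brakes and must not be shoved off its zero. Then turn the key clockwise to start, let it spring back to run, and leave the other things on the table alone.

Things in the scene. Friction and masses are not known exactly. Their poses are not given: they have to be found in the camera images.
- datum (a point): reference corner on the hardness tester's stage floor, where the rail faces meet. x to the tester's back (away from the robot), y left, z up. The floor is 50 mm above the table, x -161 to +17, y -120 to +16 mm. Back rail: face at x 0, from y -88 to +12; left rail: face at y 0, from x -160 to +12; both steel, 12 mm wide and high. The stage moves with its rails if pushed sideways with over 22 N
- dowel (a point): foot of the round steel dowel (12 mm thick, 14 mm high) that bounds the row on the right, at x -14, y -87 mm from the datum: 81 mm from the left rail to the dowel, for 74 mm of pieces
- head_edge (a point): middle of the lower front edge of the head that hangs over the corner: 65 mm above the stage floor, 56 mm in front of the back rail. It spans y -97 to +21, 125 mm high. An upright gripper cannot follow the pieces under it: lean the tool back towards the robot by 30 to 45 degrees, fingers shut. A turret under it (60 mm wide, at x 4, y -36) hangs to 41 mm above the floor
- tester: the whole tester, a white C-shaped bench machine fixed to the table; origin on the table, 50 mm straight below datum, same axes. Its base, 40 mm high, reaches from x -170 to +145 and y -212 to +34 mm; the column stands behind the back rail
- ref_block: the reference block: bright ground steel, 60 mm (its x) by 40 mm (its y) by 25 mm high, about 0.4 kg; origin at the centre of its underside, z up. It starts flat on the table in front of or to the right of the tester. Either end may go first
- mount: the specimen mount: black resin block with a bright steel piece in its top, 60 mm (its x) by 34 mm (its y) by 25 mm high, about 0.12 kg; origin at the centre of its underside, z up. It starts flat on the table in front of or to the right of the tester. Either end may go first
- start_key (a joint): the key on the sloping console at the right of the tester's base: 0 = run (at rest, the bow's flat in line with the tester's x), grows clockwise as seen looking at the console; from 0.75 rad it is at start, the end stop is 0.95 rad. A spring turns it back to 0 when let go (0.04 N m at 0, 0.15 N m at 0.95 rad)
- key_bow (a point): the centre of the key's bow (flat plastic grip, 27 mm long (its x) by 9 mm thick (its y) by 26 mm high (its z)). Its z axis is the key's axis and points out of the console, leaning 25 degrees from vertical towards the robot; it turns with the key. The point lies 27 mm above the console plate; pinch across the 9 mm
- levelling_press: a green hand press that stands fixed to the right of the tester, an obstacle: origin on the table, 28 mm behind the front edge of its foot; its lever reaches towards the robot, to a 30 mm ball 150 mm in front of the origin and 290 to 320 mm above the table. Carry things round it on the robot's side
- specimen_5: round black specimen, 30 mm across, 20 mm high, standing on the table to the right of the tester: leave alone
- petri_dish: plastic petri dish, 56 mm across, 14 mm high, on the table: leave alone
- paste_syringe_1: paste syringe, 126 mm long, lying on the table near the press: leave alone

How it is judged:
By the outcome, as a careful person would: the job done as asked, in the order asked, and still so for the second after the job is handed in, with the robot touching nothing.
It also fails if it takes over 72 s, if anything falls off the work surface, if the arm or the gripper's body presses on something with over 40 N, if the wrist force passes 120 N, or if a joint passes its speed limit or range.

## Working session

There is one attempt and no reset: what is moved stays moved. The work goes in short steps, Python scripts to look and compute and a shell command to move; the robot and the scene stay as the last step left them, time stands still between calls to the robot, and variables do not carry over. Pictures are saved under pics/ and viewed, at most 10 in all, crops included, and the job is handed in when it is done.

```bash
ls; mkdir -p pics; python3 - <<'E'
from rig import r
import cv2
for n in("scene","top"):
    c=r.read_camera(n); cv2.imwrite(f"pics/{n}0.png",cv2.resize(c["color"][:,:,::-1],(800,600),interpolation=cv2.INTER_CUBIC))
    print(n,c["fx"],c["cx"],c["cy"],c["R"],c["t"])
print(r.get_state(),r.tcp_to_tips)
E
```

```text
nudge.py
pics
rig.py
scene 440.48941151511815 254.3548505891609 196.30794140842363 [[ 0.97279546 -0.23141696  0.01073214]
 [-0.1917056  -0.83014318 -0.52355636]
 [ 0.13006904  0.50725584 -0.85192345]] [-0.54999797  0.13275472  0.96548652]
top 357.847491005924 253.46080046050102 196.39219479105677 [[ 0.11151208 -0.9937574   0.00335959]
 [-0.97215684 -0.1097881  -0.2070209 ]
 [ 0.20609739  0.01981928 -0.97833075]] [-0.09292405  0.53847719  0.85015309]
{'clock': 0.1, 'joint_pos': array([ 1.09292268e+00,  8.78829200e-02,  1.37204022e+00,  1.18829441e-05,
        1.68356684e+00, -1.03099385e-01]), 'qvel': array([-7.39103576e-04, -2.36296317e-03, -2.59496631e-03,  3.08785337e-04,
        4.27309937e-04,  7.81558034e-05]), 'joint_torque': array([ 2.71435034e-03, -3.41250157e+01, -3.03303838e+01,  7.19431532e-02,
        3.03210528e-02, -8.96292022e-05]), 'tcp_pos': array([0.20113837, 0.5114455 , 0.22345208]), 'orientation': array([-5.85149215e-01, -3.08605111e+00,  2.84962814e-03]), 'wrist_force': array([-0.35614284, -0.32114886, -0.41488188]), 'wrist_torque': array([-0.02507348,  0.02223332, -0.03838611]), 'grip_force': 0.0, 'width': 1.0042029130520616} 0.019
```
View pics/scene0.png

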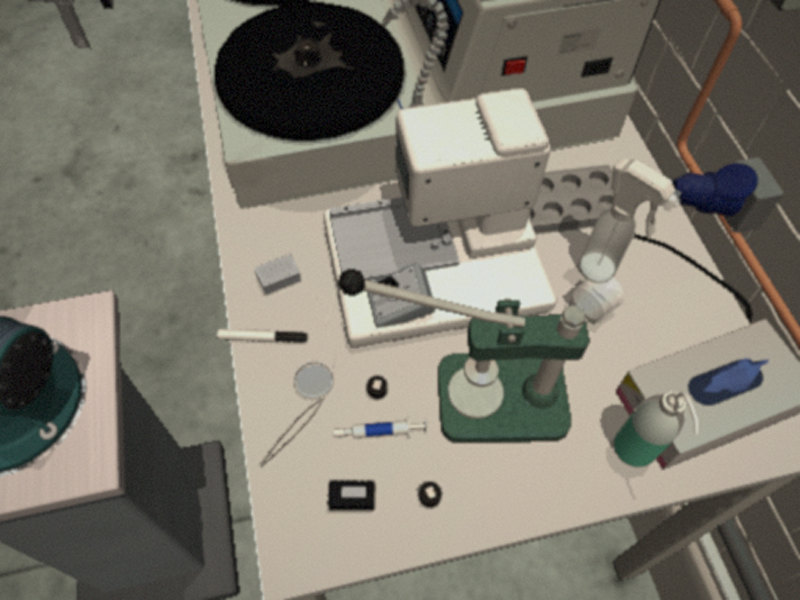

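View pics/top0.png

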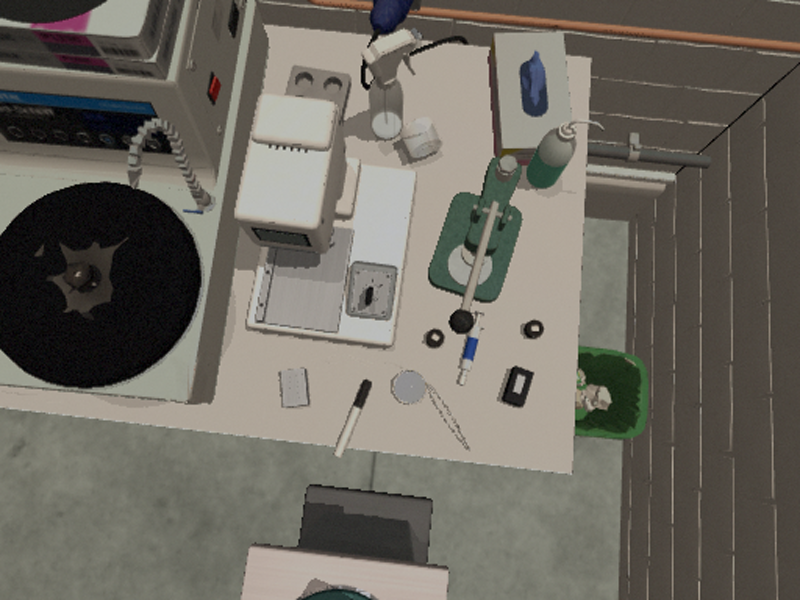

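Scene view: ref block at about (278,273), mount at (352,494), and tester base from (327,207) to (550,300). Top view: block (294,388), mount (516,386), key (369,295), press ball (461,321), syringe (470,350). I'll enlarge crops to read the corners.

```bash
python3 - <<'E'
import cv2,numpy as np
from rig import r
def crop(n,x0,y0,w,h,s,f):
    a=np.mean([r.read_camera(n)["color"][:,:,::-1].astype(float) for _ in range(3)],0).astype(np.uint8)
    cv2.imwrite(f"pics/{n}_full.png",a)
    b=cv2.resize(a[y0:y0+h,x0:x0+w],None,fx=s,fy=s,interpolation=cv2.INTER_CUBIC)
    for i in range(0,w,20):
        cv2.putText(b,str(x0+i),(i*s,8),0,.3,(0,0,255)); cv2.line(b,(i*s,10),(i*s,14),(0,0,255))
    for i in range(0,h,20):
        cv2.putText(b,str(y0+i),(0,i*s+3),0,.3,(0,0,255))
    cv2.imwrite(f,b)
crop("top",150,120,200,150,4,"pics/top1.png")
crop("scene",140,120,200,145,4,"pics/scene1.png")
E
```

View pics/top1.png

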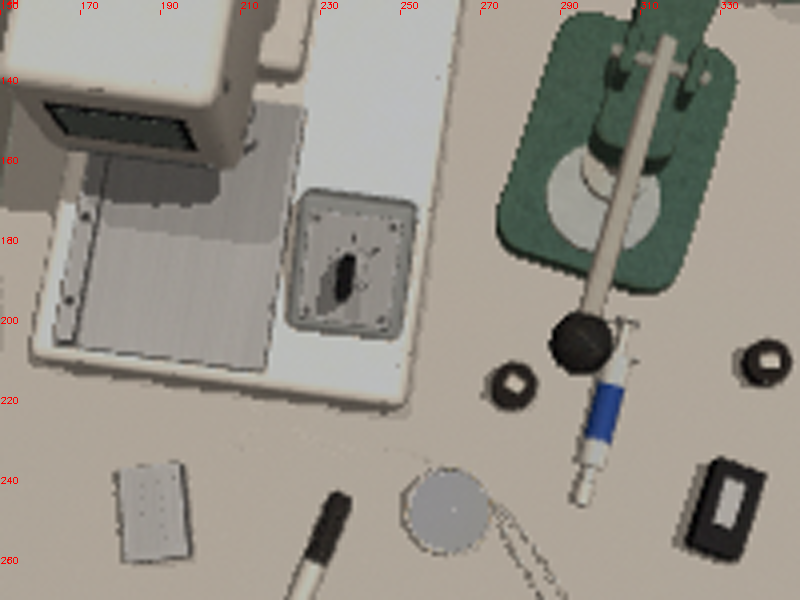

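View pics/scene1.png

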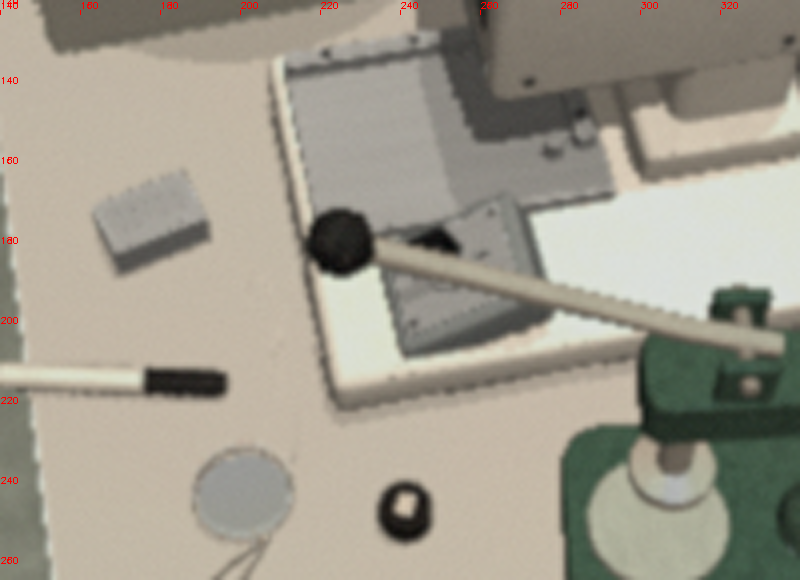

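Top crop: block corners at about (117,470), (183,462), (190,556) and (125,562). Mount is around (725,510), and the stage's front-right floor corner is at (267,370). The rail's front end is at (55–78,343), the key bow at (345,278) and the dowel at (250,145). Scene crop: rail front at (285,72) and dowel at (583,130). Next I'll fit the poses.

```bash
cat > h.py <<'E'
import numpy as np, cv2
from rig import r
from scipy.spatial.transform import Rotation as Ro
from scipy.optimize import minimize, least_squares
np.set_printoptions(precision=4,suppress=True)
def cam(n):
    c=r.read_camera(n); return c
def proj(c,X):
    p=np.atleast_2d(X)@c["R"].T+c["t"]
    return np.c_[c["fx"]*p[:,0]/p[:,2]+c["cx"],c["fy"]*p[:,1]/p[:,2]+c["cy"]]
def ray(c,u,v,z):
    C=-c["R"].T@c["t"]; d=c["R"].T@np.array([(u-c["cx"])/c["fx"],(v-c["cy"])/c["fy"],1]); return C+d*(z-C[2])/d[2]
def Rz(a): return Ro.from_euler('z',a).as_matrix()
def box(p,L,W,H,z0=0):
    b=np.array([[x,y,z] for x in(-L/2,L/2) for y in(-W/2,W/2) for z in(0,H)])
    return b@Rz(p[2]).T+[p[0],p[1],z0]
def fitbox(cs,masks,p0,L,W,H,z0=0,S=8):
    big=[cv2.resize(m.astype(np.float32),None,fx=S,fy=S,interpolation=cv2.INTER_LINEAR)>.5 for m in masks]
    def f(q):
        p=p0+np.array(q)*[.01,.01,.2]; e=0
        for c,m in zip(cs,big):
            h=cv2.convexHull(((proj(c,box(p,L,W,H,z0))+.5)*S).astype(np.float32))
            k=np.zeros(m.shape,np.uint8); cv2.fillPoly(k,[np.round(h).astype(np.int32)],1)
            e+=1-(k.astype(bool)&m).sum()/(k.astype(bool)|m).sum()
        return e
    s=minimize(f,[0,0,0],method="Nelder-Mead",options=dict(initial_simplex=[[0,0,0],[1,0,0],[0,1,0],[0,0,1]],xatol=.005))
    return p0+s.x*[.01,.01,.2],s.fun
def near(m,u,v):
    n,l=cv2.connectedComponents(m.astype(np.uint8)); return l==l[int(v),int(u)]
E
python3 - <<'E'
from h import *
T,S=cam("top"),cam("scene")
# tester
obsT=[((267,370),(-161,-120,50)),((78,344),(-160,0,62)),((55,341),(-160,12,62)),((303,108),None)]
obsS=[((285,73),(-160,0,62)),((276,52),(-160,12,62)),((583,130),(-14,-87,64))]
pts=[(T,150,u,m) for u,m in obsT if m]+[(S,140,u,m) for u,m in obsS]
def res(p):
    return np.concatenate([proj(c,Rz(p[2])@(np.array(m)/1e3)+[p[0],p[1],0])[0]-(np.array(u)/4+[o,120]) for c,o,u,m in pts])
s=least_squares(res,[.6,.1,0],loss="soft_l1"); print("tester",s.x,np.round(res(s.x).reshape(-1,2),1))
def masks(kind):
    out=[]
    for n in("top","scene"):
        g=cv2.imread(f"pics/{n}_full.png").astype(int)
        out.append(g.max(2)<75 if kind=="b" else (g[...,2]-g[...,0]<14))
    return out
mb=masks("g"); mk=masks("b")
B=[near(mb[0],188,248),near(mb[1],177,173)]
for m in B: print(m.sum())
p0=ray(T,188,248,.02);p0[2]=0; print(p0); print("block",fitbox([T,S],B,p0,.06,.04,.025))
M=[near(mk[0],150+705/4,120+510/4),near(mk[1],212,317)]
from scipy.ndimage import binary_fill_holes as bf
M=[bf(m) for m in M]
for m in M: print(m.sum())
p0=ray(T,331,247,.02);p0[2]=-.3; print("mount",fitbox([T,S],M,p0,.06,.034,.025))
for nm,u,v,z in[("ball",580,343,.305),("key",345,278,.09),("spec",513,388,.02),("petri",447,510,.01),("syr1",627,325,.01),("syr2",580,500,.01),("pressfl",500,230,.02),("spec6",767,362,.02)]:
    print(nm,ray(T,150+u/4,120+v/4,z))
E
```

```text
tester [0.6573 0.1813 0.0334] [[ 0.1 -2.1]
 [-0.8 -0.5]
 [ 0.2 -0.1]
 [-0.7 -0.2]
 [ 0.5  1.3]
 [-7.1  0.5]]
403
443
[0.4003 0.12   0.    ]
block (array([0.4013, 0.1206, 0.2359]), np.float64(0.18352250220940447))
342
515
mount (array([ 0.4445, -0.244 , -0.2408]), np.float64(0.2586588582784387))
ball [ 0.4844 -0.114   0.305 ]
key [0.5508 0.011  0.09  ]
spec [ 0.5059 -0.1017  0.02  ]
petri [ 0.4233 -0.0676  0.01  ]
syr1 [ 0.5581 -0.1735  0.01  ]
syr2 [ 0.4393 -0.1526  0.01  ]
pressfl [ 0.6108 -0.0827  0.02  ]
spec6 [ 0.5416 -0.2653  0.02  ]
```

```bash
cat > fit.py <<'E'
from h import *
T,S=cam("top"),cam("scene")
L=[("T",(98,195),"yi"),("T",(78,344),"yi"),("T",(303,108),"fr"),("T",(285,240),"fr"),("T",(267,370),"fr"),("T",(267,370),"ff"),("T",(120,352),"ff"),
("S",(612,190),"fr"),("S",(540,205),"fr"),("S",(300,120),"ff"),("S",(312,180),"ff"),("T",(78,344),"rf"),("T",(56,341),"rf"),("S",(275,55),"rf"),("S",(285,73),"rf")]
seg=dict(yi=((-160,0,62),(12,0,62)),fr=((-161,-120,50),(17,-120,50)),ff=((-161,-120,50),(-161,16,50)),rf=((-160,0,62),(-160,12,62)))
def w(p,m): return (np.atleast_2d(m)/1e3)@Rz(p[2]).T+[p[0],p[1],0]
def res(p):
    o=[]
    for n,u,k in L:
        a,b=proj(T if n=="T" else S,w(p,seg[k])); q=np.array(u)/4-.375+[150 if n=="T" else 140,120]
        d=(b-a)/np.linalg.norm(b-a); o.append(d[0]*(q-a)[1]-d[1]*(q-a)[0])
    return np.array(o)
s=least_squares(res,[.65,.18,0],loss="soft_l1"); print("tester",s.x); print(np.round(res(s.x),1)); P=s.x
import sys
blk=np.array([.4013,.1206,.2359]); mnt=np.array([.4445,-.244,-.2408])
ims=[]
for n,c,(x0,y0,ww,hh) in(("top",T,(150,130,200,135)),("scene",S,(140,110,200,135)),("scene",S,(195,295,60,45))):
    a=cv2.imread(f"pics/{n}_full.png")[y0:y0+hh,x0:x0+ww]; k=4 if ww>100 else 4
    a=cv2.resize(a,None,fx=k,fy=k,interpolation=cv2.INTER_CUBIC)
    pl=lambda X,col:cv2.polylines(a,[np.round((proj(c,X)-[x0,y0]+.5)*k*8).astype(np.int32)],True,col,1,cv2.LINE_AA,3)
    for m in seg.values(): pl(w(P,m),(0,0,255))
    pl(w(P,[[0,0,62],[0,-88,62],[0,-88,50],[0,0,50]]),(0,0,255))
    t=np.linspace(0,6.28,20); [pl(w(P,np.c_[-14+6*np.cos(t),-87+6*np.sin(t),0*t+z]),(255,0,0)) for z in(50,64)]
    pl(w(P,[[-56,-97,115],[-56,21,115],[-56,21,240],[-56,-97,240]]),(0,255,255))
    pl(w(P,[[-170,-212,40],[-170,34,40]]),(0,255,0))
    for q,W in((blk,.04),(mnt,.034)):
        b=box(q,.06,W,.025); pl(b[[1,3,7,5]],(0,0,255)); pl(b[[0,2,6,4]],(255,0,255))
    ims.append(a)
cv2.imwrite("pics/ovT.png",ims[0]); ims[1][-180:,:240]=ims[2]; cv2.imwrite("pics/ovS.png",ims[1])
E
python3 fit.py
```

```text
tester [0.658  0.1766 0.0055]
[-0.5  0.3  0.1 -0.1 -0.4 -0.7 -0.1  0.1  0.4  1.8  1.2 -0.3 -0.2 -1.2
  0.1]
```

View pics/ovT.png

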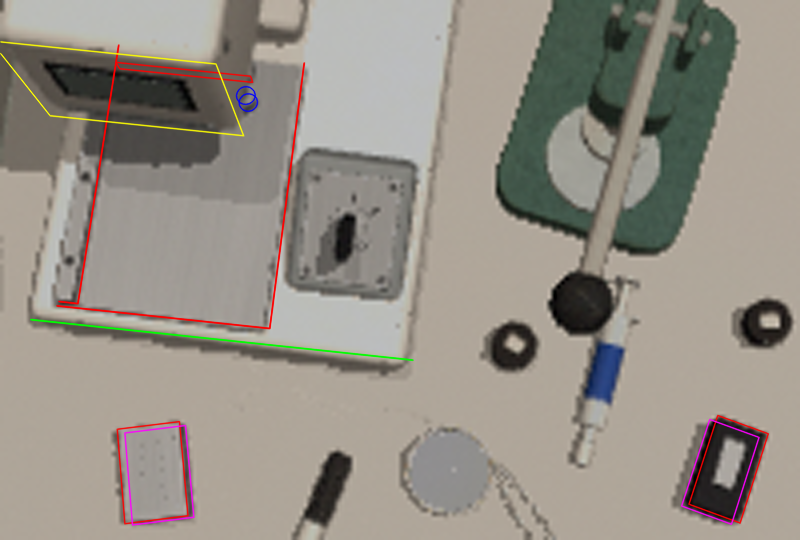

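View pics/ovS.png

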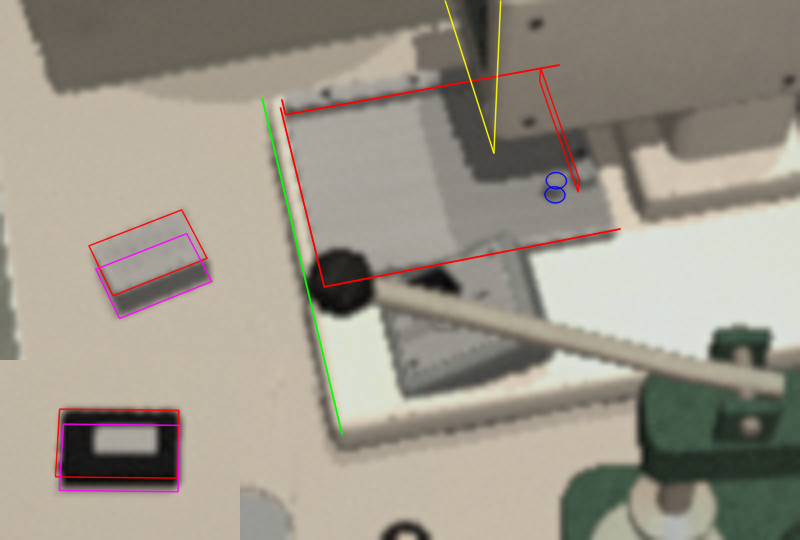

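The overlay fits: the block, mount, floor edges and dowel all line up to about 1 px. Now a planner helper that prints tool-frame deltas, then the approach to the block.

```bash
cat > pl.py <<'E'
from h import *
TP=np.array([.658,.1766,.0055]); BL=[.4013,.1206,.2359]; MN=[.4445,-.244,-.2408]
Rt=Rz(TP[2])
def tw(x,y,z): return Rt@np.array([x,y,z])/1e3+[TP[0],TP[1],.05]   # mm from datum (floor z=0)
def down(yaw,lean=0,flip=0):  # tool z down, leaned back by lean (tool z tips forward +x of yaw frame); tool y along +-yaw y
    R=Rz(yaw)@Ro.from_euler('y',np.pi-lean).as_matrix()
    return R if not flip else R@Rz(np.pi)
def plan(*wps):
    s=r.get_state(); p=s["tcp_pos"];R=Ro.from_rotvec(s["orientation"]).as_matrix()
    print("t",round(s["clock"],2),"p",p,"F",s["wrist_force"],"w",round(s["width"],3))
    for q,Q in wps:
        Q=R if Q is None else Q
        print(" rot",Ro.from_matrix(R.T@Q).as_rotvec(),"move(after rot)",Q.T@(np.array(q)-p)); p,R=np.array(q),Q
E
python3 - <<'E'
from pl import *
s=r.get_state(); print(Ro.from_rotvec(s["orientation"]).as_matrix())
for f in(0,1):
    Q=down(BL[2],0,f); plan(((.22,.3,.2235),Q),((.4013,.1206,.2),None),((.4013,.1206,.022),None))
T=cam("top"); print(ray(T,213/1.5625,400/1.5625,0.0))
E
```

```text
[[-0.9306  0.3661  0.0001]
 [ 0.3661  0.9306  0.0001]
 [-0.      0.0002 -1.    ]]
t 0.6 p [0.2014 0.5118 0.2245] F [-0.4601  0.0445 -0.9397] w 1.002
 rot [ 0.0001  0.0001 -0.6107] move(after rot) [ 0.0314 -0.2103  0.001 ]
 rot [0. 0. 0.] move(after rot) [-0.1343 -0.2168  0.0235]
 rot [0. 0. 0.] move(after rot) [0.    0.    0.178]
t 0.6 p [0.2014 0.5118 0.2245] F [-0.4601  0.0445 -0.9397] w 1.002
 rot [ 0.0001 -0.0002  2.5309] move(after rot) [-0.0314  0.2103  0.001 ]
 rot [0. 0. 0.] move(after rot) [0.1343 0.2168 0.0235]
 rot [0. 0. 0.] move(after rot) [-0.    -0.     0.178]
[0.3658 0.2541 0.    ]
```

The manual's scale: shifts go in shares of 50 mm. Converting my numbers, -0.045 m is -0.9, -0.03 m is -0.6.

```bash
echo '[[0,0,-0.15,0,0,0,1],[0,0,-0.15,0,0,0,1],[0,0,-0.15,0,0,0,1],[0,0,-0.15,0,0,0,1],[0,0,-0.0107,0,0,0,1],[0,0,0,0.156,-0.9,0,1],[0,0,0,0.156,-0.9,0,1],[0,0,0,0.156,-0.9,0,1],[0,0,0,0.16,-0.9,0,1],[0,0,0,0,-0.6,0,1]]' > next.json && python3 nudge.py next.json && echo '[[0,0,0,-0.46,-0.72,0,1],[0,0,0,-0.46,-0.72,0,1],[0,0,0,-0.46,-0.72,0,1],[0,0,0,-0.46,-0.72,0,1],[0,0,0,-0.46,-0.72,0.2,1],[0,0,0,-0.4,-0.72,0.2,1],[0,0,0,0,0,0,1]]' > next.json && python3 nudge.py next.json; python3 -c "
from pl import *
plan(((.4013,.1206,.2),down(BL[2])),((.4013,.1206,.024),None))"
```

```text
clock: 1.65
tcp_pos: [0.2194, 0.2981, 0.2247]
orientation: [-0.364, 3.119, 0.0]
wrist_force: [-0.1, -0.3, 0.2]
width: 0.999
grip_force: 0.0
clock: 2.35
tcp_pos: [0.4032, 0.1184, 0.2027]
orientation: [0.355, -3.119, 0.003]
wrist_force: [1.2, -0.8, -0.3]
width: 1.002
grip_force: 0.0
t 2.35 p [0.4032 0.1184 0.2027] F [ 1.1961 -0.8288 -0.2615] w 1.002
 rot [-0.0013 -0.0027 -0.0095] move(after rot) [0.0013 0.0025 0.0027]
 rot [0. 0. 0.] move(after rot) [0.    0.    0.176]
```

```bash
echo '[[0,0,0,0.02,0.04,1,1],[0,0,0,0,0,1,1],[0,0,0,0,0,0.9,1],[0,0,0,0,0,0.4,1],[0,0,0,0,0,0.27,1],[0,0,0,0,0,0,1],[0,0,0,0,0,0,0],[0,0,0,0,0,0,0],[0,0,0,0,0,0,0],[0,0,0,0,0,0,0],[0,0,0,0,0,0,0],[0,0,0,0,0,0,0]]' > next.json && python3 nudge.py next.json 30; python3 -c "
from pl import *
plan(((.4013,.1206,.15),None))"
```

```text
clock: 3.55
tcp_pos: [0.4004, 0.1236, 0.0263]
orientation: [-0.369, 3.119, 0.0]
wrist_force: [-0.9, -1.4, 0.3]
width: 0.521
grip_force: 0.0
t 3.55 p [0.4004 0.1236 0.0263] F [-0.8923 -1.3539  0.2612] w 0.521
 rot [0. 0. 0.] move(after rot) [-0.0003 -0.0031 -0.1237]
```

In the tool's units: -0.05 m is -1, -0.02 m is -0.4.

```bash
echo '[[0,0,0,0,0,0,0],[0,0,0,0,0,0,0],[0,0,0,0,0,0,0],[0,0,0,0,0,-0.4,0],[0,0,0,0,0,-1,0],[0,0,0,0,0,-1,0],[0,0,0,0,0,0,0]]' > next.json && python3 nudge.py next.json; python3 -c "
from pl import *
plan((tw(-108,-45,90),down(TP[2])),(tw(-108,-45,28),None))"
```

```text
clock: 4.25
tcp_pos: [0.4043, 0.1249, 0.153]
orientation: [-0.369, 3.106, 0.003]
wrist_force: [1.5, 1.2, -2.7]
width: 0.424
grip_force: 30.0
t 4.25 p [0.4043 0.1249 0.153 ] F [ 1.5089  1.2301 -2.6722] w 0.424
 rot [0.0022 0.0139 0.2307] move(after rot) [-0.146   0.0053  0.013 ]
 rot [0. 0. 0.] move(after rot) [0.    0.    0.062]
```

In the tool's units: -0.045 m is -0.9, -0.035 m is -0.7.

```bash
echo '[[0,0,0.115,0,0,0,0],[0,0,0.115,0,0,0,0],[0,0,0,-0.9,0.02,0,0],[0,0,0,-0.9,0.02,0,0],[0,0,0,-0.7,0.02,0,0],[0,0,0,-0.4,0.04,0,0],[0,0,0,0,0,0,0],[0,0,0,0,0,0,0]]' > next.json && python3 nudge.py next.json; python3 -c "
from pl import *
plan((tw(-108,-45,90),down(TP[2])),(tw(-108,-45,28),None))"
```

```text
clock: 5.05
tcp_pos: [0.5435, 0.1295, 0.1433]
orientation: [0.009, -3.136, -0.0]
wrist_force: [-0.5, 0.0, -3.4]
width: 0.423
grip_force: 30.0
t 5.05 p [0.5435 0.1295 0.1433] F [-0.4826  0.0256 -3.443 ] w 0.423
 rot [ 0.0001 -0.0057  0.0005] move(after rot) [-0.0067  0.0015  0.0033]
 rot [0. 0. 0.] move(after rot) [0.    0.    0.062]
```

```bash
echo '[[0,0,0,-0.12,0,0.6,0],[0,0,0,0,0,0.4,0],[0,0,0,0,0,0.2,0],[0,0,0,0,0,0.06,0],[0,0,0,0,0,0,0]]' > next.json && python3 nudge.py next.json; echo '[[0,0,0,0,0,0.04,0],[0,0,0,0,0,0.02,0],[0,0,0,0,0,0,0]]' > next.json && python3 nudge.py next.json
```

```text
clock: 5.55
tcp_pos: [0.5506, 0.1296, 0.0831]
orientation: [0.009, -3.141, -0.0]
wrist_force: [0.0, 1.3, -3.5]
width: 0.422
grip_force: 30.0
clock: 5.85
tcp_pos: [0.5515, 0.1295, 0.0807]
orientation: [-0.009, 3.14, 0.0]
wrist_force: [0.3, -0.4, -4.2]
width: 0.424
grip_force: 30.0
```

```bash
echo '[[0,0,0,0,0,0.04,0],[0,0,0,0,0,0.02,0],[0,0,0,0,0,0,0]]' > next.json && python3 nudge.py next.json; echo '[[0,0,0,0,0,0.02,0],[0,0,0,0,0,0,0]]' > next.json && python3 nudge.py next.json
```

```text
clock: 6.15
tcp_pos: [0.551, 0.1294, 0.0768]
orientation: [0.009, -3.141, -0.0]
wrist_force: [-0.3, -0.3, -3.1]
width: 0.418
grip_force: 30.0
clock: 6.35
tcp_pos: [0.5513, 0.1295, 0.0762]
orientation: [-0.009, 3.141, 0.0]
wrist_force: [0.2, 0.3, -2.5]
width: 0.421
grip_force: 30.0
```

```bash
echo '[[0,0,0,0,0,0,0.57],[0,0,0,0,0,0,0.57],[0,0,0,0,0,0,0.57],[0,0,0,0,0,-0.2,0.57],[0,0,0,0,0,-0.8,0.57],[0,0,0,0,0,-0.6,0],[0,0,0,0,0,0,0]]' > next.json && python3 nudge.py next.json; cat >> pl.py <<'E'
LEAN=.7
RL=down(TP[2],LEAN)
def tip(x,y,z,R=RL): return tw(x,y,z)-R[:,2]*.019
E
python3 - <<'E'
from pl import *
plan((tip(-150,-92,60),RL),(tip(-108,-92,9),None))
plan((tip(-108,-92,60),RL))
T=cam("top"); cv2.imwrite("pics/x.png",T["color"][:,:,::-1])
E
```

```text
clock: 7.05
tcp_pos: [0.5545, 0.1299, 0.1631]
orientation: [-0.009, 3.129, 0.003]
wrist_force: [0.6, -0.7, 0.3]
width: 0.438
grip_force: 0.0
t 7.05 p [0.5545 0.1299 0.1631] F [ 0.5525 -0.7355  0.2684] w 0.438
 rot [ 0.0017 -0.6878 -0.0001] move(after rot) [ 0.0696 -0.0459 -0.0082]
 rot [0. 0. 0.] move(after rot) [ 0.0007 -0.      0.0661]
t 7.05 p [0.5545 0.1299 0.1631] F [ 0.5525 -0.7355  0.2684] w 0.438
 rot [ 0.0017 -0.6878 -0.0001] move(after rot) [ 0.0374 -0.0459  0.0188]
```

In the tool's units: -0.03 m is -0.6, 0.03 m is 0.6.

```bash
echo '[[0,-0.15,0,0,0,0,0],[0,-0.15,0,0,0,0,0],[0,-0.15,0,0,0,0,0],[0,-0.15,0,0,0,0,0],[0,-0.09,0,0.4,-0.32,0,0],[0,0,0,0.6,-0.6,0,0],[0,0,0,0.4,0,0,0],[0,0,0,0,0,0,0],[0,0,0,0,0,0,0]]' > next.json && python3 nudge.py next.json; python3 - <<'E'
from pl import *
plan((tip(-108,-92,30),RL),(tip(-108,-92,9),RL),(tip(-108,-60,9),None))
E
```

```text
clock: 8.0
tcp_pos: [0.4965, 0.0832, 0.1127]
orientation: [-0.007, 2.451, 0.003]
wrist_force: [0.8, 0.0, -0.9]
width: 0.004
grip_force: 0.0
t 8.0 p [0.4965 0.0832 0.1127] F [ 0.8355  0.0231 -0.8948] w 0.004
 rot [ 0.0004 -0.0099  0.0004] move(after rot) [-0.0203  0.0005  0.0409]
 rot [0. 0. 0.] move(after rot) [0.0135 0.     0.0161]
 rot [0. 0. 0.] move(after rot) [ 0.     0.032 -0.   ]
```

In the tool's units: -0.0068 m is -0.136, 0.03 m is 0.6.

```bash
echo '[[0,-0.01,0,-0.136,0,0.6,0],[0,0,0,0,0,0.4,0],[0,0,0,0,0,0.14,0],[0,0,0,0,0.16,0,0],[0,0,0,0,0,0,0]]' > next.json && python3 nudge.py next.json; echo '[[0,0,0,0,0.08,0,0],[0,0,0,0,0.08,0,0],[0,0,0,0,0.08,0,0],[0,0,0,0,0.08,0,0],[0,0,0,0,0.08,0,0],[0,0,0,0,0.06,0,0],[0,0,0,0,0.04,0,0],[0,0,0,0,0,0,0]]' > next.json && python3 nudge.py next.json;python3 - <<'E'
from pl import *
plan((tip(-108,-52.5,9),RL))
E
```

```text
clock: 8.5
tcp_pos: [0.5391, 0.0923, 0.0741]
orientation: [-0.009, 2.441, 0.003]
wrist_force: [-0.4, 0.6, -0.0]
width: 0.008
grip_force: 0.0
clock: 9.3
tcp_pos: [0.5383, 0.1168, 0.074]
orientation: [-0.008, 2.44, 0.003]
wrist_force: [-0.2, -2.0, 2.7]
width: 0.003
grip_force: 1.5
t 9.3 p [0.5383 0.1168 0.074 ] F [-0.1992 -2.0091  2.656 ] w 0.003
 rot [0.0008 0.0012 0.0005] move(after rot) [0.0005 0.0067 0.0002]
```

```bash
echo '[[0,0,0,0,0.04,0,0],[0,0,0,0,0.04,0,0],[0,0,0,0,0,0,0]]' > next.json && python3 nudge.py next.json|grep -E "pos|wrist"; echo '[[0,0,0,0,0.02,0,0],[0,0,0,0,0,0,0]]' > next.json && python3 nudge.py next.json|grep -E "pos|wrist";echo '[[0,0,0,0,0.02,0,0],[0,0,0,0,0,0,0]]' > next.json && python3 nudge.py next.json|grep -E "pos|wrist"
```

```text
tcp_pos: [0.5382, 0.1205, 0.0738]
wrist_force: [0.5, -4.1, 3.8]
tcp_pos: [0.5381, 0.1213, 0.0738]
wrist_force: [0.4, -4.9, 4.0]
tcp_pos: [0.5381, 0.1223, 0.0737]
wrist_force: [-0.4, -6.1, 3.4]
```

```bash
python3 - <<'E'
from pl import *
T=[cam("top") for _ in range(4)]
a=np.mean([c["color"][:,:,::-1].astype(float) for c in T],0).astype(np.uint8); cv2.imwrite("pics/top_full2.png",a)
b=cv2.resize(a[145:220,155:255],None,fx=8,fy=8,interpolation=cv2.INTER_CUBIC); cv2.imwrite("pics/t2.png",b)
s=r.get_state(); print(s["wrist_force"],s["wrist_torque"],s["width"],s["grip_force"],s["tcp_pos"])
E
```

```text
[-0.4583 -5.9505  4.4533] [-0.6223 -0.1449 -0.6294] 0.00568837124679379 2.5335843698121607 [0.5381 0.1223 0.0737]
```

View pics/t2.png

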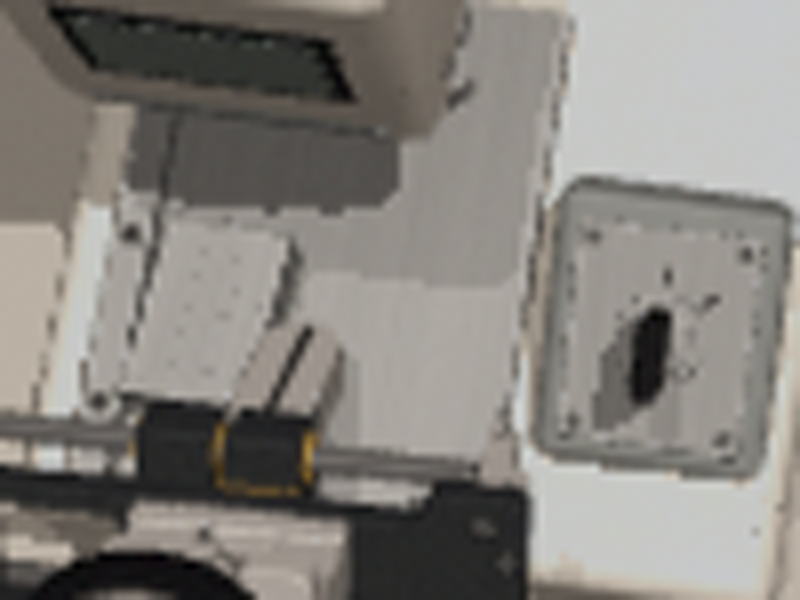

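The block touches the rail with its front corner, and its rear (170,215) is still a little off: I pushed ahead of its centre. I'll back off and push at its rear half.

In the tool's units: -0.022 m is -0.44, 0.018 m is 0.36.

```bash
echo '[[0,0,0,0,-0.3,0,0],[0,0,0,-0.44,0,0.36,0],[0,0,0,0,0.16,0,0],[0,0,0,0,0,0,0]]' > next.json && python3 nudge.py next.json|grep -E "pos|wrist"; echo '[[0,0,0,0,0.06,0,0],[0,0,0,0,0.04,0,0],[0,0,0,0,0.02,0,0],[0,0,0,0,0,0,0]]' > next.json && python3 nudge.py next.json|grep -E "pos|wrist";echo '[[0,0,0,0,0.02,0,0],[0,0,0,0,0,0,0]]' > next.json && python3 nudge.py next.json|grep -E "pos|wrist"; python3 -c "
from pl import *
plan((tip(-82,-52.5,9),RL))"
```

```text
tcp_pos: [0.5656, 0.1165, 0.0723]
wrist_force: [0.2, 0.7, 0.1]
tcp_pos: [0.5658, 0.1217, 0.0734]
wrist_force: [-0.1, 0.2, -0.1]
tcp_pos: [0.5661, 0.1225, 0.0738]
wrist_force: [0.2, -0.3, -0.2]
t 11.2 p [0.5661 0.1225 0.0738] F [ 0.2229 -0.3403 -0.1912] w 0.006
 rot [ 0.0003 -0.0002  0.0002] move(after rot) [ 0.0018  0.001  -0.0012]
```

```bash
for i in 1; do echo '[[0,0,0,0,0.03,0,0],[0,0,0,0,0,0,0]]' > next.json && python3 nudge.py next.json|grep -E "pos|wrist"; echo '[[0,0,0,0,0.02,0,0],[0,0,0,0,0,0,0]]' > next.json && python3 nudge.py next.json|grep -E "pos|wrist";echo '[[0,0,0,0,0.02,0,0],[0,0,0,0,0,0,0]]' > next.json && python3 nudge.py next.json|grep -E "pos|wrist"; done
```

```text
tcp_pos: [0.5664, 0.1241, 0.074]
wrist_force: [0.5, -0.1, -0.5]
tcp_pos: [0.5665, 0.1251, 0.0741]
wrist_force: [1.0, -1.3, 0.0]
tcp_pos: [0.5664, 0.1258, 0.0741]
wrist_force: [0.7, -3.2, 0.1]
```

```bash
cat > look.py <<'E'
from pl import *
import sys
T=[cam("top") for _ in range(3)];S=[cam("scene") for _ in range(3)]
f=lambda T:np.mean([c["color"][:,:,::-1].astype(float) for c in T],0).astype(np.uint8)
a,b=f(T),f(S)
A=cv2.resize(a[148:208,160:226],None,fx=6,fy=6,interpolation=cv2.INTER_CUBIC)
def ov(c,I,x0,y0,k,X,col):
    cv2.polylines(I,[np.round((proj(c,X)-[x0,y0]+.5)*k*8).astype(np.int32)],False,col,1,cv2.LINE_AA,3)
B=cv2.resize(b[122:182,205:271],None,fx=6,fy=6,interpolation=cv2.INTER_CUBIC)
m=np.array([[tw(-160,0,12),tw(12,0,12)]])[0]; ov(T[0],A,160,148,6,m,(0,0,255)); ov(S[0],B,205,122,6,m,(0,0,255))
cv2.imwrite(sys.argv[1],np.hstack([A,B]))
E
python3 look.py pics/l1.png
```

```text
(no output)
```

View pics/l1.png

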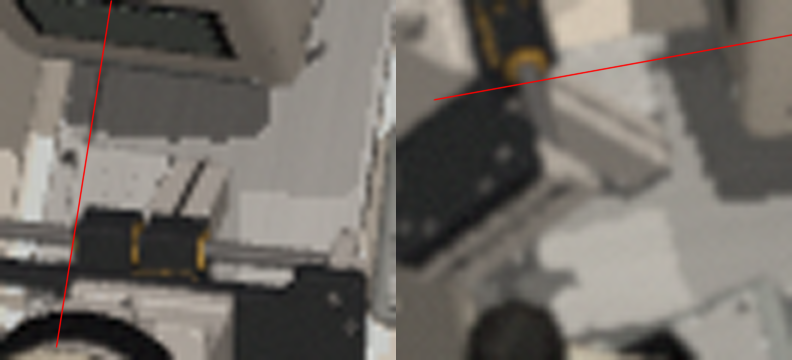

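The block now lies along the rail. Next I'll back out, go round to its front face and push it to the back rail.

In the tool's units: 0.03 m is 0.6, -0.025 m is -0.5.

```bash
echo '[[0,0,0,0,-0.24,0,0],[0,0,0,0.6,-0.2,-0.5,0],[0,0,0,0.6,0,-0.5,0],[0,0,0,0,0.6,0,0],[0,0,0,0,0.44,0,0],[0,0,0,0,0,0,0]]' > next.json && python3 nudge.py next.json|grep -E "pos|wrist"; python3 - <<'E'
from pl import *
plan((tip(-160,-20,9),RL),(tip(-66,-20,9),RL))
E
```

```text
tcp_pos: [0.4877, 0.1581, 0.0741]
wrist_force: [-0.4, -0.1, 0.1]
t 12.7 p [0.4877 0.1581 0.0741] F [-0.4447 -0.1183  0.0816] w 0.004
 rot [0.0041 0.0013 0.003 ] move(after rot) [ 0.0018 -0.0024 -0.0008]
 rot [0. 0. 0.] move(after rot) [-0.0719 -0.      0.0606]
```

In the tool's units: -0.0076 m is -0.152, 0.0064 m is 0.128.

```bash
echo '[[0,0,0,-0.152,-0.048,0.128,0],[0,0,0,-0.152,0,0.128,0],[0,0,0,-0.12,0,0.1,0],[0,0,0,-0.12,0,0.1,0],[0,0,0,-0.12,0,0.1,0],[0,0,0,-0.12,0,0.1,0],[0,0,0,-0.12,0,0.1,0],[0,0,0,0,0,0,0]]' > next.json && python3 nudge.py next.json|grep -E "pos|wrist"; echo '[[0,0,0,-0.08,0,0.068,0],[0,0,0,-0.08,0,0.068,0],[0,0,0,-0.08,0,0.068,0],[0,0,0,-0.08,0,0.068,0],[0,0,0,0,0,0,0]]' > next.json && python3 nudge.py next.json|grep -E "pos|wrist"; python3 - <<'E'
from pl import *
plan((tip(-66,-20,9),RL))
E
```

```text
tcp_pos: [0.5481, 0.1535, 0.0738]
wrist_force: [0.2, -0.3, -1.1]
tcp_pos: [0.5683, 0.1535, 0.0736]
wrist_force: [-2.1, -1.7, 1.7]
t 14.0 p [0.5683 0.1535 0.0736] F [-2.0802 -1.657   1.6787] w 0.006
 rot [-0.      0.0001  0.0004] move(after rot) [-0.0088  0.0026  0.0075]
```

In the tool's units: -0.003 m is -0.06, 0.0026 m is 0.052.

```bash
echo '[[0,0,0,-0.06,0,0.052,0],[0,0,0,-0.046,0,0.04,0],[0,0,0,0,0,0,0]]' > next.json && python3 nudge.py next.json|grep -E "pos|wrist"; echo '[[0,0,0,-0.03,0,0.026,0],[0,0,0,0,0,0,0]]' > next.json && python3 nudge.py next.json|grep -E "pos|wrist"; echo '[[0,0,0,-0.016,0,0.014,0],[0,0,0,0,0,0,0]]' > next.json && python3 nudge.py next.json|grep -E "pos|wrist"
```

```text
tcp_pos: [0.5749, 0.1534, 0.0735]
wrist_force: [-3.9, -2.3, 2.9]
tcp_pos: [0.5767, 0.1534, 0.0734]
wrist_force: [-5.9, -2.1, 3.6]
tcp_pos: [0.5776, 0.1533, 0.0734]
wrist_force: [-6.8, -3.4, 4.8]
```

```bash
echo '[[0,0,0,-0.016,0,0.014,0],[0,0,0,0,0,0,0]]' > next.json && python3 nudge.py next.json|grep -E "pos|wrist"
```

```text
tcp_pos: [0.5786, 0.1533, 0.0734]
wrist_force: [-6.8, -2.3, 3.6]
```

The manual's scale: shifts go in shares of 50 mm. Converting my numbers, -0.0008 m is -0.016, 0.0007 m is 0.014.

```bash
echo '[[0,0,0,-0.016,0,0.014,0],[0,0,0,0,0,0,0]]' > next.json && python3 nudge.py next.json|grep -E "pos|wrist"; echo '[[0,0,0,-0.016,0,0.014,0],[0,0,0,0,0,0,0]]' > next.json && python3 nudge.py next.json|grep -E "pos|wrist"
```

```text
tcp_pos: [0.5797, 0.1533, 0.0734]
wrist_force: [-7.6, -3.0, 4.2]
tcp_pos: [0.5807, 0.1533, 0.0734]
wrist_force: [-6.9, -3.8, 5.1]
```

```bash
echo '[[0,0,0,0.06,0,-0.052,0],[0,0,0,0,-0.04,0,0],[0,0,0,-0.03,0,0.026,0],[0,0,0,0,0,0,0]]' > next.json && python3 nudge.py next.json|grep -E "pos|wrist"; echo '[[0,0,0,-0.024,0,0.02,0],[0,0,0,0,0,0,0]]' > next.json && python3 nudge.py next.json|grep -E "pos|wrist"; echo '[[0,0,0,-0.016,0,0.014,0],[0,0,0,0,0,0,0]]' > next.json && python3 nudge.py next.json|grep -E "pos|wrist"; echo '[[0,0,0,-0.016,0,0.014,0],[0,0,0,0,0,0,0]]' > next.json && python3 nudge.py next.json|grep -E "pos|wrist"
```

```text
tcp_pos: [0.5796, 0.1518, 0.0736]
wrist_force: [1.0, 0.4, 0.2]
tcp_pos: [0.5806, 0.1518, 0.0733]
wrist_force: [-5.3, 0.3, 2.5]
tcp_pos: [0.5811, 0.1518, 0.0732]
wrist_force: [-11.4, 0.2, 6.8]
tcp_pos: [0.5814, 0.1518, 0.0731]
wrist_force: [-16.8, 0.1, 10.2]
```

The force rose firmly (5→11→17 N) with no further travel, so the block is home on the back rail. I'll back off and seat it sideways at its centre.

```bash
echo '[[0,0,0,0.154,0,-0.128,0],[0,0,0,0,-0.7,0,0],[0,0,0,-0.26,0,0.22,0],[0,0,0,-0.26,0,0.22,0],[0,0,0,0,0,0,0]]' > next.json && python3 nudge.py next.json|grep -E "pos|wrist"; echo '[[0,0,0,0,0.08,0,0],[0,0,0,0,0.04,0,0],[0,0,0,0,0,0,0]]' > next.json && python3 nudge.py next.json|grep -E "pos|wrist"; echo '[[0,0,0,0,0.02,0,0],[0,0,0,0,0,0,0]]' > next.json && python3 nudge.py next.json|grep -E "pos|wrist"; python3 - <<'E'
from pl import *
plan((tip(-40,-52.5,9),RL))
E
```

```text
tcp_pos: [0.6089, 0.1165, 0.0741]
wrist_force: [-1.0, 0.5, -0.3]
tcp_pos: [0.6064, 0.1235, 0.0729]
wrist_force: [-0.1, -0.3, 0.8]
tcp_pos: [0.6068, 0.1242, 0.0732]
wrist_force: [0.6, -0.0, 0.2]
t 17.3 p [0.6068 0.1242 0.0732] F [ 0.6268 -0.0479  0.1883] w 0.005
 rot [0.0007 0.0001 0.0007] move(after rot) [ 0.0004 -0.0004 -0.0008]
```

```bash
echo '[[0,0,0,0,0.03,0,0],[0,0,0,0,0,0,0]]' > next.json && python3 nudge.py next.json|grep -E "pos|wrist"; echo '[[0,0,0,0,0.02,0,0],[0,0,0,0,0,0,0]]' > next.json && python3 nudge.py next.json|grep -E "pos|wrist"; echo '[[0,0,0,0,0.02,0,0],[0,0,0,0,0,0,0]]' > next.json && python3 nudge.py next.json|grep -E "pos|wrist"
```

```text
tcp_pos: [0.607, 0.1251, 0.0732]
wrist_force: [-1.3, -1.5, 0.9]
tcp_pos: [0.607, 0.1252, 0.0732]
wrist_force: [-2.1, -5.3, 2.4]
tcp_pos: [0.6069, 0.1252, 0.0732]
wrist_force: [-3.6, -8.9, 3.5]
```

The block is firmly home on both rails. I'll back out and travel round on the robot's side to the mount.

In the tool's units: -0.05 m is -1, -0.04 m is -0.8.

```bash
echo '[[0,0,0,0,-0.24,0,0],[0,0,0,0.6,-0.16,-0.5,0.5],[0,0,0,0.6,0,-0.5,1],[0,0,0,0,0,-1,1],[0,0.15,0,0,0,-0.8,1],[0,0.15,0,0,0,-0.6,1],[0,0.15,0,0,0,0,1],[0,0.15,0,0,0,0,1],[0,0.1,0,0,0,0,1]]' > next.json && python3 nudge.py next.json | grep pos; python3 - <<'E'
from pl import *
Q=down(MN[2]); plan(((.34,.05,.2),Q),((.34,-.17,.2),None),((.4445,-.244,.15),None),((.4445,-.244,.024),None))
E
```

```text
tcp_pos: [0.464, 0.106, 0.1599]
t 18.8 p [0.464  0.106  0.1599] F [-0.3438 -0.1319 -0.4563] w 0.65
 rot [0.0041 0.0392 0.2435] move(after rot) [ 0.107  -0.084  -0.0401]
 rot [0. 0. 0.] move(after rot) [-0.0525 -0.2137  0.    ]
 rot [0. 0. 0.] move(after rot) [-0.1191 -0.0469  0.05  ]
 rot [0. 0. 0.] move(after rot) [0.    0.    0.126]
```

In the tool's units: -0.045 m is -0.9, 0.036 m is 0.72.

```bash
echo '[[0,0.039,0.12,0,0,-0.4,1],[0,0,0.123,0,0,-0.4,1],[0,0,0,0.72,-0.56,0,1],[0,0,0,0.72,-0.56,0,1],[0,0,0,0.7,-0.56,0,1],[0,0,0,-0.2,-0.9,0,1],[0,0,0,-0.2,-0.9,0,1],[0,0,0,-0.2,-0.9,0,1],[0,0,0,-0.24,-0.9,0,1],[0,0,0,-0.2,-0.68,0,1],[0,0,0,0,0,0,1]]' > next.json && python3 nudge.py next.json | grep pos; echo '[[0,0,0,-0.8,-0.32,0.2,1],[0,0,0,-0.8,-0.32,0.4,1],[0,0,0,-0.78,-0.3,0.4,1],[0,0,0,0,0,0,1],[0,0,0,0,0,0,1]]' > next.json && python3 nudge.py next.json | grep pos; python3 - <<'E'
from pl import *
Q=down(MN[2]); plan(((.4445,-.244,.024),Q))
E
```

```text
tcp_pos: [0.337, -0.174, 0.1975]
tcp_pos: [0.4416, -0.2434, 0.1461]
t 20.4 p [ 0.4416 -0.2434  0.1461] F [ 0.8784 -0.3239 -0.228 ] w 1.001
 rot [ 0.003  -0.003   0.0016] move(after rot) [-0.003   0.0001  0.1221]
```

Now down, close and lift.

In the tool's units: 0.045 m is 0.9, 0.04 m is 0.8.

```bash
echo '[[0,0,0,-0.06,0,0.9,1],[0,0,0,0,0,0.8,1],[0,0,0,0,0,0.5,1],[0,0,0,0,0,0.2,0.6],[0,0,0,0,0,0,0.2],[0,0,0,0,0,0,0],[0,0,0,0,0,0,0],[0,0,0,0,0,0,0],[0,0,0,0,0,0,0],[0,0,0,0,0,0,0],[0,0,0,0,0,0,0],[0,0,0,0,0,0,0]]' > next.json && python3 nudge.py next.json 20|tail -5;  echo '[[0,0,0,0,0,0,0],[0,0,0,0,0,-0.2,0],[0,0,0,0,0,-0.8,0],[0,0,0,0,0,-1,0],[0,0,0,0,0,-0.5,0],[0,0,0,0,0,0,0]]' > next.json && python3 nudge.py next.json; python3 - <<'E'
from pl import *
Q=down(TP[2]); plan(((.34,-.17,.165),None),((.34,.05,.165),None),(tw(-125,-66,100),Q),(tw(-112,-66,90),None))
E
```

```text
tcp_pos: [0.4448, -0.245, 0.028]
orientation: [0.376, 3.118, 0.002]
wrist_force: [0.9, 2.0, 1.6]
width: 0.355
grip_force: 20.0
clock: 22.2
tcp_pos: [0.4468, -0.2471, 0.1585]
orientation: [0.375, 3.109, -0.007]
wrist_force: [0.2, -0.7, -1.5]
width: 0.359
grip_force: 20.0
t 22.2 p [ 0.4468 -0.2471  0.1585] F [ 0.2252 -0.749  -1.4609] w 0.359
 rot [0. 0. 0.] move(after rot) [ 0.122   0.0495 -0.0079]
 rot [0. 0. 0.] move(after rot) [ 0.0523  0.2137 -0.0013]
 rot [-0.0047  0.0102 -0.2457] move(after rot) [-0.1937  0.0588  0.015 ]
 rot [0. 0. 0.] move(after rot) [-0.013  0.     0.01 ]
```

```bash
sed -i 's/^TP=np.array.*0055\])/TP=np.array([.659,.178,.0055])/' pl.py; echo '[[0,0,0,0.8,0.34,-0.1,0],[0,0,0,0.82,0.34,0,0],[0,0,0,0.82,0.32,0,0],[0,0,0,0.2,0.86,0,0],[0,0,0,0.2,0.86,0,0],[0,0,0,0.2,0.86,0,0],[0,0,0,0.22,0.86,0,0],[0,0,0,0.2,0.84,0,0],[0,0,-0.12,0,0,0,0],[0,0,-0.126,0,0,0,0],[0,0,0,0,0,0,0]]' > next.json && python3 nudge.py next.json|grep pos;  python3 - <<'E'
from pl import *
Q=down(TP[2]); plan((tw(-112,-61,100),Q),(tw(-112,-61,28),None))
E
```

```text
tcp_pos: [0.3381, 0.0528, 0.1562]
t 23.3 p [0.3381 0.0528 0.1562] F [ 0.2057  0.1658 -1.033 ] w 0.362
 rot [ 0.0005 -0.0021  0.0018] move(after rot) [-0.2095  0.0624  0.0062]
 rot [0. 0. 0.] move(after rot) [0.    0.    0.072]
```

In the tool's units: -0.04 m is -0.8, -0.03 m is -0.6.

```bash
echo '[[0,0,0,-0.8,0.25,0,0],[0,0,0,-0.8,0.25,0,0],[0,0,0,-0.8,0.25,0,0],[0,0,0,-0.8,0.25,0,0],[0,0,0,-0.6,0.25,0,0],[0,0,0,-0.39,0,0,0],[0,0,0,0,0,0,0],[0,0,0,0,0,0,0]]' > next.json && python3 nudge.py next.json|grep pos;  python3 - <<'E'
from pl import *
Q=down(TP[2]); plan((tw(-112,-61,28),Q))
E
```

```text
tcp_pos: [0.5475, 0.1154, 0.1567]
t 24.1 p [0.5475 0.1154 0.1567] F [-0.0056  0.0212 -0.9074] w 0.359
 rot [ 0.0003 -0.0023 -0.0022] move(after rot) [0.0002 0.001  0.0787]
```

```bash
echo '[[0,0,0,0,0.02,0.7,0],[0,0,0,0,0,0.5,0],[0,0,0,0,0,0.2,0],[0,0,0,0,0,0.04,0],[0,0,0,0,0,0,0]]' > next.json && python3 nudge.py next.json|grep -E "pos|wrist"; echo '[[0,0,0,0,0,0.06,0],[0,0,0,0,0,0.04,0],[0,0,0,0,0,0,0]]' > next.json && python3 nudge.py next.json|grep -E "pos|wrist"; echo '[[0,0,0,0,0,0.03,0],[0,0,0,0,0,0,0]]' > next.json && python3 nudge.py next.json|grep -E "pos|wrist"
```

```text
tcp_pos: [0.5484, 0.1169, 0.087]
wrist_force: [0.6, 0.1, -1.0]
tcp_pos: [0.5487, 0.1171, 0.0817]
wrist_force: [-0.2, 0.0, -1.3]
tcp_pos: [0.5484, 0.1171, 0.0796]
wrist_force: [0.7, -0.2, -1.3]
```

In the tool's units: 0.0015 m is 0.03.

```bash
echo '[[0,0,0,0,0,0.03,0],[0,0,0,0,0,0,0]]' > next.json && python3 nudge.py next.json|grep -E "pos|wrist"; echo '[[0,0,0,0,0,0,0.5],[0,0,0,0,0,0,0.5],[0,0,0,0,0,0,0.5],[0,0,0,0,0,-0.4,0.5],[0,0,0,0,0,-0.8,0.5],[0,0,0,0,0,-0.4,0],[0,0,0,0,0,0,0]]' > next.json && python3 nudge.py next.json|grep -E "pos|wrist"; python3 - <<'E'
from pl import *
plan((tip(-162,-60,60),RL),(tip(-162,-61,9),None),(tip(-75,-61,9),None))
E
```

```text
tcp_pos: [0.5484, 0.1171, 0.078]
wrist_force: [0.5, -0.1, -1.8]
tcp_pos: [0.5507, 0.1173, 0.1627]
wrist_force: [0.6, -0.1, 1.3]
t 26.0 p [0.5507 0.1173 0.1627] F [ 0.5836 -0.0771  1.2789] w 0.362
 rot [ 0.0017 -0.6904 -0.0002] move(after rot) [ 0.0747  0.0001 -0.0131]
 rot [0. 0. 0.] move(after rot) [ 0.0329 -0.001   0.039 ]
 rot [0. 0. 0.] move(after rot) [-0.0665 -0.      0.056 ]
```

In the tool's units: 0.02 m is 0.4, -0.01 m is -0.2.

```bash
echo '[[0,-0.15,0,0,0,-0.2,0],[0,-0.15,0,0.4,0,0,0],[0,-0.15,0,0.4,0,0,0],[0,-0.15,0,0.4,0,0,0],[0,-0.09,0,0.4,0,0,0],[0,0,0,0,0,0,0],[0,0,0,0,0,0,0]]' > next.json && python3 nudge.py next.json|grep pos; python3 - <<'E'
from pl import *
plan((tip(-164,-61,30),RL),(tip(-164,-61,9),None))
E
```

```text
tcp_pos: [0.4747, 0.1167, 0.1384]
t 26.7 p [0.4747 0.1167 0.1384] F [ 0.8059 -0.8481  0.5151] w 0.005
 rot [ 0.0011 -0.0106  0.0007] move(after rot) [ 0.0218 -0.0008  0.039 ]
 rot [0. 0. 0.] move(after rot) [0.0135 0.     0.0161]
```

```bash
echo '[[0,-0.01,0,0.4,-0.02,0.5,0],[0,0,0,0.3,0,0.44,0],[0,0,0,0,0,0.16,0],[0,0,0,0,0,0,0]]' > next.json && python3 nudge.py next.json|grep -E "pos|wrist"; echo '[[0,0,0,-0.12,0,0.1,0],[0,0,0,-0.092,0,0.078,0],[0,0,0,-0.092,0,0.078,0],[0,0,0,-0.092,0,0.078,0],[0,0,0,-0.092,0,0.078,0],[0,0,0,-0.092,0,0.078,0],[0,0,0,0,0,0,0]]' > next.json && python3 nudge.py next.json|grep -E "pos|wrist"; python3 - <<'E'
from pl import *
plan((tip(-66,-61,9),RL))
E
```

```text
tcp_pos: [0.4867, 0.1158, 0.0767]
wrist_force: [0.4, -0.1, 0.4]
tcp_pos: [0.5221, 0.1159, 0.0747]
wrist_force: [0.5, 0.1, 0.1]
t 27.8 p [0.5221 0.1159 0.0747] F [0.5477 0.1119 0.05  ] w 0.007
 rot [ 0.0007  0.0014 -0.0003] move(after rot) [-0.0444  0.0003  0.039 ]
```

In the tool's units: -0.0038 m is -0.076, 0.0033 m is 0.066.

```bash
echo '[[0,0,0,-0.076,0,0.066,0],[0,0,0,-0.076,0,0.066,0],[0,0,0,-0.076,0,0.066,0],[0,0,0,-0.076,0,0.066,0],[0,0,0,-0.076,0,0.066,0],[0,0,0,-0.076,0,0.066,0],[0,0,0,-0.076,0,0.066,0],[0,0,0,0,0,0,0]]' > next.json && python3 nudge.py next.json|grep -E "pos|wrist"; python3 look.py pics/l2.png;  python3 - <<'E'
from pl import *
plan((tip(-66,-61,9),RL))
E
```

```text
tcp_pos: [0.5573, 0.1161, 0.0743]
wrist_force: [0.6, 0.2, -0.4]
t 28.9 p [0.5565 0.1162 0.0741] F [-0.0148  0.6568 -0.079 ] w 0.005
 rot [ 0.0008  0.0011 -0.0002] move(after rot) [-0.0185  0.0003  0.0163]
```

View pics/l2.png

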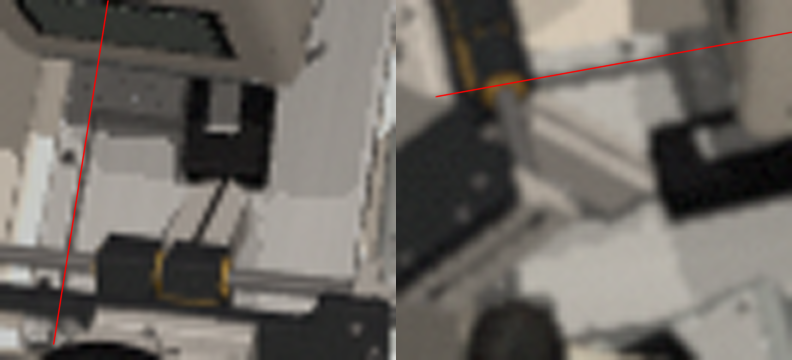

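The mount has entered the lane at about (185–270, 85–185), turned perhaps 3°. The block sits in its corner. Continuing gently.

In the tool's units: -0.0038 m is -0.076, 0.0033 m is 0.066.

```bash
echo '[[0,0,0,-0.076,0,0.066,0],[0,0,0,-0.076,0,0.066,0],[0,0,0,-0.076,0,0.066,0],[0,0,0,0,0,0,0]]' > next.json && python3 nudge.py next.json|grep -E "pos|wrist"; echo '[[0,0,0,-0.03,0,0.026,0],[0,0,0,-0.03,0,0.026,0],[0,0,0,0,0,0,0]]' > next.json && python3 nudge.py next.json|grep -E "pos|wrist"; echo '[[0,0,0,-0.024,0,0.02,0],[0,0,0,0,0,0,0]]' > next.json && python3 nudge.py next.json|grep -E "pos|wrist"
```

```text
tcp_pos: [0.5725, 0.1162, 0.0741]
wrist_force: [0.6, 0.3, 0.9]
tcp_pos: [0.5759, 0.1163, 0.0739]
wrist_force: [-0.2, 0.2, 0.5]
tcp_pos: [0.5773, 0.1163, 0.0739]
wrist_force: [0.0, -0.4, 0.0]
```

In the tool's units: -0.0015 m is -0.03, 0.0013 m is 0.026.

```bash
echo '[[0,0,0,-0.03,0,0.026,0],[0,0,0,0,0,0,0]]' > next.json && python3 nudge.py next.json|grep -E "pos|wrist"; echo '[[0,0,0,-0.016,0,0.014,0],[0,0,0,0,0,0,0]]' > next.json && python3 nudge.py next.json|grep -E "pos|wrist"; echo '[[0,0,0,-0.016,0,0.014,0],[0,0,0,0,0,0,0]]' > next.json && python3 nudge.py next.json|grep -E "pos|wrist"
```

```text
tcp_pos: [0.579, 0.1163, 0.0737]
wrist_force: [-3.8, 0.1, 1.7]
tcp_pos: [0.5795, 0.1164, 0.0735]
wrist_force: [-8.6, 0.4, 5.6]
tcp_pos: [0.5799, 0.1164, 0.0735]
wrist_force: [-15.3, 0.3, 9.9]
```

In the tool's units: -0.04 m is -0.8, -0.0135 m is -0.27.

```bash
echo '[[0,0,0,0.154,0,-0.128,0],[0,0,0,0,-0.8,0,0],[0,0,0,-0.27,-0.04,0.23,0],[0,0,0,-0.27,0,0.23,0],[0,0,0,0,0,0,0]]' > next.json && python3 nudge.py next.json|grep -E "pos|wrist"; echo '[[0,0,0,0,0.06,0,0],[0,0,0,0,0.06,0,0],[0,0,0,0,0.06,0,0],[0,0,0,0,0,0,0]]' > next.json && python3 nudge.py next.json|grep -E "pos|wrist"; echo '[[0,0,0,0,0.04,0,0],[0,0,0,0,0.02,0,0],[0,0,0,0,0,0,0]]' > next.json && python3 nudge.py next.json|grep -E "pos|wrist"; python3 -c "
from pl import *
plan((tip(-40,-61,9),RL))"
```

```text
tcp_pos: [0.6087, 0.0738, 0.0744]
wrist_force: [0.3, 0.2, 0.9]
tcp_pos: [0.6064, 0.0843, 0.0734]
wrist_force: [0.5, -0.6, -0.2]
tcp_pos: [0.6069, 0.0867, 0.0736]
wrist_force: [1.1, 0.2, 0.0]
t 31.6 p [0.6069 0.0867 0.0736] F [1.058  0.1552 0.0432] w 0.004
 rot [0.001  0.0012 0.    ] move(after rot) [-0.0002  0.0301  0.0003]
```

In the tool's units: 0.002 m is 0.04, 0.001 m is 0.02.

```bash
echo '[[0,0,0,0,0.04,0,0],[0,0,0,0,0.02,0,0],[0,0,0,0,0,0,0]]' > next.json && python3 nudge.py next.json|grep -E "pos|wrist"; echo '[[0,0,0,0,0.02,0,0],[0,0,0,0,0,0,0]]' > next.json && python3 nudge.py next.json|grep -E "pos|wrist"; echo '[[0,0,0,0,0.02,0,0],[0,0,0,0,0,0,0]]' > next.json && python3 nudge.py next.json|grep -E "pos|wrist"
```

```text
tcp_pos: [0.6069, 0.0895, 0.0735]
wrist_force: [-0.8, -0.5, 0.7]
tcp_pos: [0.6069, 0.0904, 0.0735]
wrist_force: [-0.8, 0.3, -0.3]
tcp_pos: [0.6069, 0.0911, 0.0735]
wrist_force: [-1.0, -3.0, 0.8]
```

In the tool's units: 0.001 m is 0.02.

```bash
echo '[[0,0,0,0,0.02,0,0],[0,0,0,0,0,0,0]]' > next.json && python3 nudge.py next.json|grep -E "pos|wrist"
```

```text
tcp_pos: [0.6068, 0.0912, 0.0735]
wrist_force: [-2.2, -7.0, 1.4]
```

Contact came at exactly the expected 0.0912 (block face contact minus 34 mm). I'll recheck both pieces against the back rail with a light push.

In the tool's units: -0.012 m is -0.24, 0.042 m is 0.84.

```bash
echo '[[0,0,0,0,-0.24,0,0],[0,0,0,0.29,0,-0.245,0],[0,0,0,0.29,0,-0.245,0],[0,0,0,0,0.84,0,0],[0,0,0,0,0,0,0],[0,0,0,-0.08,0,0.068,0],[0,0,0,0,0,0,0]]' > next.json && python3 nudge.py next.json|grep -E "pos|wrist"; python3 - <<'E'
from pl import *
s=r.get_state()["tcp_pos"]; plan(((.578,.121,.0737),RL))
E
```

```text
tcp_pos: [0.5748, 0.1221, 0.0738]
wrist_force: [0.0, -0.2, 0.7]
t 33.2 p [0.5748 0.1221 0.0738] F [ 0.0244 -0.1535  0.6862] w 0.004
 rot [ 0.0009  0.0016 -0.0003] move(after rot) [-0.0023 -0.0011  0.0021]
```

In the tool's units: -0.0023 m is -0.046, 0.002 m is 0.04.

```bash
echo '[[0,0,0,-0.046,0,0.04,0],[0,0,0,-0.024,0,0.02,0],[0,0,0,0,0,0,0]]' > next.json && python3 nudge.py next.json|grep -E "pos|wrist"; echo '[[0,0,0,-0.016,0,0.014,0],[0,0,0,0,0,0,0]]' > next.json && python3 nudge.py next.json|grep -E "pos|wrist"
```

```text
tcp_pos: [0.579, 0.1215, 0.0733]
wrist_force: [-0.3, -0.1, -0.4]
tcp_pos: [0.5795, 0.1218, 0.0732]
wrist_force: [-1.1, -1.4, 0.7]
```

In the tool's units: -0.0008 m is -0.016, 0.0007 m is 0.014.

```bash
echo '[[0,0,0,-0.016,0,0.014,0],[0,0,0,0,0,0,0]]' > next.json && python3 nudge.py next.json|grep -E "pos|wrist"; echo '[[0,0,0,-0.01,0,0.01,0],[0,0,0,0,0,0,0]]' > next.json && python3 nudge.py next.json|grep -E "pos|wrist"
```

```text
tcp_pos: [0.5801, 0.1219, 0.073]
wrist_force: [-4.9, -2.0, 3.9]
tcp_pos: [0.5804, 0.1218, 0.0729]
wrist_force: [-9.3, -2.7, 5.4]
```

In the tool's units: 0.032 m is 0.64, 0.004 m is 0.08.

```bash
echo '[[0,0,0,0.08,0,-0.068,0],[0,0,0,0,0.64,0,0],[0,0,0,-0.046,0,0.04,0],[0,0,0,-0.02,0,0.016,0],[0,0,0,0,0,0,0]]' > next.json && python3 nudge.py next.json|grep -E "pos|wrist"; echo '[[0,0,0,-0.016,0,0.014,0],[0,0,0,0,0,0,0]]' > next.json && python3 nudge.py next.json|grep -E "pos|wrist"
```

```text
tcp_pos: [0.5802, 0.1542, 0.0732]
wrist_force: [-0.4, 1.3, 0.5]
tcp_pos: [0.5808, 0.154, 0.073]
wrist_force: [-6.1, 2.0, 2.4]
```

Both pieces are home. Retracting, then locating the key.

```bash
echo '[[0,0,0,0.6,0,-0.5,0],[0,0,0,0.6,0,-0.5,0],[0,0,0,0.6,0,-0.7,0],[0,0,0,0,0,-0.8,0],[0,0.15,0,0,0,-0.8,0],[0,0.114,0,0,0,0,0],[0,0,0,0,0,0,0]]' > next.json && python3 nudge.py next.json|grep pos; cat > key.py <<'E'
from pl import *
T,S=cam("top"),cam("scene")
K=Rt@Ro.from_euler('y',-.4363).as_matrix()
bx=np.array([[x,y,z] for x in(-13.5,13.5) for y in(-4.5,4.5) for z in(-13,13)])/1e3
U=8
def im(n): return cv2.imread(f"pics/{n}_full.png").astype(int).max(2)
mt=near(im("top")<70,235,188); ms=im("scene")<70
yy,xx=np.mgrid[:384,:512]; cx=(xx-140)*4; cy=(yy-120)*4
val=(cy<238+(cx-380)*.245-6)&(cx>385)&(cy>205)&(cx<520)
print(mt.sum(),(ms&val).sum())
up=lambda m:cv2.resize(m.astype(np.float32),None,fx=U,fy=U)>.5
D=[(T,up(mt),np.ones((384*U,512*U),bool)),(S,up(ms&val),up(val))]
def f(q,full=0):
    e=[]
    for c,m,v in D:
        h=cv2.convexHull(((proj(c,bx@K.T+q)+.5)*U).astype(np.float32)); k=np.zeros(m.shape,np.uint8)
        cv2.fillPoly(k,[np.round(h).astype(np.int32)],1); k=k.astype(bool)&v
        e.append(1-(k&m).sum()/max(1,(k|m).sum()))
    return e if full else sum(e)
best=None
for z in(.07,.085,.1):
    q0=ray(T,235.9,189.1,z)
    s=minimize(f,q0,method="Nelder-Mead",options=dict(initial_simplex=q0+np.vstack([[0,0,0],np.eye(3)*.008]),xatol=1e-4,fatol=1e-3))
    print(s.x,s.fun,f(s.x,1))
print((Rt.T@(s.x-[TP[0],TP[1],0]))*1e3)
E
python3 key.py; python3 -c "
from pl import *
print(r.get_state()['joint_pos'])"
```

```text
tcp_pos: [0.4137, 0.1523, 0.1416]
49 41
[0.5506 0.0129 0.0892] 0.2931543774162565 [np.float64(0.23021210553543714), np.float64(0.06294227188081936)]
[0.5502 0.0126 0.0903] 0.2886469457919564 [np.float64(0.2255970924195223), np.float64(0.06304985337243407)]
[0.5502 0.0125 0.0903] 0.2886469457919564 [np.float64(0.2255970924195223), np.float64(0.06304985337243407)]
[-109.701  -164.8899   90.3375]
[ 0.335  -0.4504  2.0653 -0.1652  1.0974 -1.1932]
```

```bash
cat >> pl.py <<'E'
RK=down(TP[2],.4363); KB=np.array([.5502,.0126,.0903])
def key(off): return KB-RK[:,2]*off
E
python3 - <<'E'
from pl import *
plan((key(.1),RK),(key(.004),None))
E
```

```text
t 35.6 p [0.4107 0.1515 0.1367] F [-0.0918 -1.4488 -0.7861] w 0.002
 rot [-0.0036  0.0212 -0.0039] move(after rot) [-0.1062 -0.1397  0.0007]
 rot [0. 0. 0.] move(after rot) [0.    0.    0.096]
```

In the tool's units: -0.035 m is -0.7, -0.03 m is -0.6.

```bash
echo '[[0,0.021,0,-0.52,-0.6,0,0.4],[0,0,0,-0.52,-0.7,0,0.4],[0,0,0,-0.52,-0.7,0,0.4],[0,0,0,-0.36,-0.6,0,0.4],[0,0,0,-0.2,-0.2,0,0.4],[0,0,0,0,0,0,0.4],[0,0,0,0,0,0,0.4]]' > next.json && python3 nudge.py next.json|grep pos; python3 - <<'E'
from pl import *
plan((key(.04),RK),(key(.004),None))
E
```

```text
tcp_pos: [0.5053, 0.0134, 0.1806]
t 36.3 p [0.5053 0.0134 0.1806] F [-0.5082  0.5898 -0.3445] w 0.401
 rot [-0.0014 -0.0035 -0.0026] move(after rot) [-0.0025 -0.0011  0.0608]
 rot [0. 0. 0.] move(after rot) [0.    0.    0.036]
```

In the tool's units: 0.03 m is 0.6, 0.02 m is 0.4.

```bash
echo '[[0,0,-0.0026,-0.05,-0.02,0.6,0.4],[0,0,0,0,0,0.6,0.4],[0,0,0,0,0,0.4,0.4],[0,0,0,0,0,0.2,0.4],[0,0,0,0,0,0.1,0.4],[0,0,0,0,0,0,0.4],[0,0,0,0,0,0,0.4]]' > next.json && python3 nudge.py next.json; python3 - <<'E'
from pl import *
plan((key(.004),RK))
a=cam("top")["color"][:,:,::-1];b=cam("scene")["color"][:,:,::-1]
R=lambda i,x,y:cv2.resize(i[y:y+80,x:x+66],None,fx=6,fy=6,interpolation=cv2.INTER_CUBIC)
cv2.imwrite("pics/k.png",np.hstack([R(a,200,150),R(b,220,140)]))
E
```

```text
clock: 37.0
tcp_pos: [0.5493, 0.0121, 0.0986]
orientation: [-0.008, 2.704, -0.001]
wrist_force: [1.0, 0.6, 0.4]
width: 0.397
grip_force: 0.0
t 37.0 p [0.5493 0.0121 0.0986] F [1.0152 0.5828 0.3953] w 0.397
 rot [-0.002   0.0014  0.0008] move(after rot) [0.0027 0.0005 0.0039]
```

In the tool's units: 0.003 m is 0.06, 0.002 m is 0.04.

```bash
echo '[[0,0,0,0.04,0,0.06,0.4],[0,0,0,0,0,0,0],[0,0,0,0,0,0,0],[0,0,0,0,0,0,0],[0,0,0,0,0,0,0],[0,0,0,0,0,0,0],[0,0,0,0,0,0,0]]' > next.json && python3 nudge.py next.json 25; python3 - <<'E'
from pl import *
plan((key(.004),RK)); print(r.get_state()["joint_pos"])
E
```

```text
clock: 37.8
tcp_pos: [0.5484, 0.0126, 0.094]
orientation: [-0.007, 2.706, 0.002]
wrist_force: [0.0, 5.5, -0.0]
width: 0.095
grip_force: 25.0
t 37.8 p [0.5484 0.0126 0.094 ] F [ 0.0117  5.5105 -0.0419] w 0.095
 rot [-0.0002 -0.0003 -0.0006] move(after rot) [-0.0001 -0.      0.0001]
[-0.1098 -0.1414  1.922   0.0605  0.9285 -1.711 ]
```

```bash
echo '[[0,0,0,0,0.02,0,0],[0,0,0.12,0,0,0,0],[0,0,0.12,0,0,0,0],[0,0,0.12,0,0,0,0],[0,0,0,0,0,0,0]]' > next.json && python3 nudge.py next.json | grep -E "pos|wrist|width"; python3 - <<'E'
from pl import *
plan((key(.004),RK)); print(r.get_state()["wrist_torque"])
E
```

```text
tcp_pos: [0.5486, 0.0136, 0.0941]
wrist_force: [1.0, 5.4, 0.2]
width: 0.09
t 38.3 p [0.5486 0.0136 0.0941] F [0.9951 5.3634 0.1808] w 0.09
 rot [-0.0006  0.0002 -0.361 ] move(after rot) [ 0.0001 -0.001   0.0001]
[0.732  0.1035 0.4624]
```

```bash
echo '[[0,0,0.12,0,0,0,0],[0,0,0.12,0,0,0,0],[0,0,0.12,0,0,0,0],[0,0,0.13,0,0,0,0],[0,0,0,0,0,0,0],[0,0,0,0,0,0,0]]' > next.json && python3 nudge.py next.json | grep -E "pos|wrist|width"; python3 - <<'E'
from pl import *
plan((key(.004),RK)); print(r.get_state()["wrist_torque"])
E
```

```text
tcp_pos: [0.5493, 0.0147, 0.0944]
wrist_force: [3.1, 8.3, -0.8]
width: 0.093
t 38.9 p [0.5493 0.0147 0.0944] F [ 3.1154  8.2573 -0.7968] w 0.093
 rot [ 0.0022  0.0012 -0.8495] move(after rot) [ 0.0009 -0.0021  0.0001]
[ 1.1973 -0.2609  0.7838]
```

In the tool's units: -0.04 m is -0.8, 0.04 m is 0.8.

```bash
echo '[[0,0,-0.14,0,0,0,0],[0,0,-0.14,0,0,0,0],[0,0,-0.14,0,0,0,0],[0,0,-0.14,0,0,0,0],[0,0,-0.14,0,0,0,0],[0,0,-0.14,0,0,0,0],[0,0,0,0,0,0,0]]' > next.json && python3 nudge.py next.json | grep -E "pos|wrist|width"; echo '[[0,0,0,0,0,0,0.4],[0,0,0,0,0,0,0.4],[0,0,0,0,0,0,0.4],[0,0,0,0,0,0,0.4],[0,0,0,0,0,-0.4,0.4],[0,0,0,0,0,-0.8,0.4],[0,0,0,0,0,-0.8,0.4],[0,0,0,0.8,0.4,-0.2,0.4],[0,0,0,0.8,0.4,-0.4,0.4],[0,0,0,0.8,0.4,-0.4,0.4],[0,0,0,0,0,0,0.4],[0,0,0,0,0,0,0.4]]' > next.json && python3 nudge.py next.json|grep -E "pos|wrist"; python3 - <<'E'
from pl import *
f=lambda n:np.mean([cam(n)["color"][:,:,::-1].astype(float) for _ in range(4)],0).astype(np.uint8)
a,b=f("top"),f("scene")
cv2.imwrite("pics/topF.png",a);cv2.imwrite("pics/sceneF.png",b)
A=cv2.resize(a[128:218,150:270],None,fx=4.6,fy=4.6,interpolation=cv2.INTER_CUBIC)
R=lambda i,x,y,w,h,k:cv2.resize(i[y:y+h,x:x+w],(w*k,h*k),interpolation=cv2.INTER_CUBIC)
A=R(a,155,128,100,90,4);B=R(b,205,118,100,90,4)
T,S=cam("top"),cam("scene")
def ov(c,I,x0,y0,k,X,col): cv2.polylines(I,[np.round((proj(c,X)-[x0,y0]+.5)*k*8).astype(np.int32)],True,col,1,cv2.LINE_AA,3)
q=lambda *p:np.array([tw(*i) for i in p])
A2,B2=A.copy(),B.copy()
for c,I,x0,y0 in((T,A2,155,128),(S,B2,205,118)):
    ov(c,I,x0,y0,4,q((-60,0,25),(-60,-40,25),(-60,-40,0),(-60,0,0)),(0,0,255)); ov(c,I,x0,y0,4,q((-60,-40,25),(-60,-74,25),(0,-74,25),(0,-40,25)),(255,0,0))
small=lambda n:R(cv2.imread(f"pics/{n}"),150,120,200,150,2)
cv2.imwrite("pics/F.png",np.vstack([np.hstack([A,B]),np.hstack([A2,B2])])[:600] if 0 else cv2.resize(np.vstack([np.hstack([A,B]),np.hstack([A2,B2])]),(666,600)))
E
```

```text
tcp_pos: [0.5484, 0.0127, 0.094]
wrist_force: [-0.5, 3.1, 1.1]
width: 0.097
tcp_pos: [0.3766, 0.0736, 0.1803]
wrist_force: [0.2, 0.0, -0.3]
```

View pics/F.png

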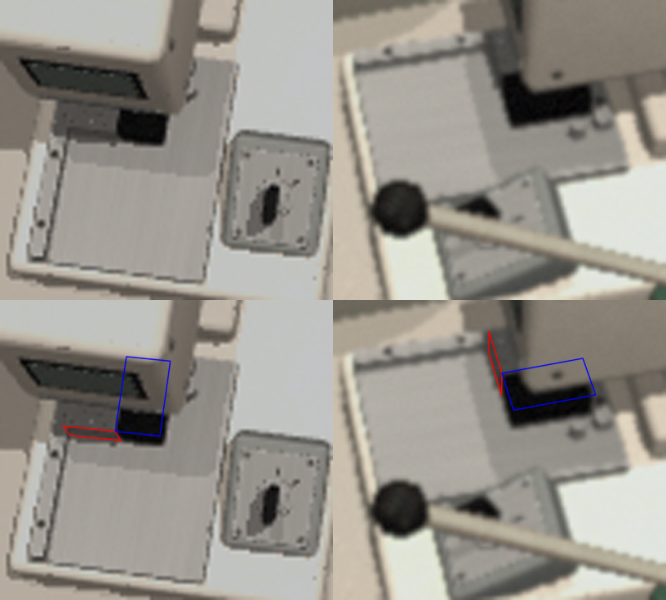

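The final picture shows block and mount side by side under the head, fronts in line. The key is back at run, at (270,205), and nothing else has moved. Handing in.

```bash
python3 -c "
from rig import r
s=r.get_state(); print(s['clock'],s['wrist_force']); print(r.close_job())"
```

```text
41.3 [-1.61765617 -0.77344747 -0.16775515]
the job is handed in; nothing more can be done
None
```

The job is handed in at 41.3 s: by feel, the block is tight in the corner and the mount is tight against the block and back rail (pushes peaked at 17 N). The key was turned to about 0.85 rad, brought back to run in the grip instead of being let spring back, then released. I didn't check separately that the stage stayed on its zero.

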